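Square a plate into the drilling jig and clamp it

ROBOT

A 6-joint arm with a two-finger parallel gripper is mounted at the origin on the work surface. World frame = base frame: x ahead of the robot, y to its left, z up, the work surface at z = 0. Lengths are in mm, angles in rad, forces in N, time in s.
With the tool pointing down it reaches from about 350 to 775 mm from the base axis. Payload 7.3 kg.
Tool frame: the origin (TCP) lies at the very end of the fingers, on their centre line; the grasp point (between the pads) lies 19 mm behind it; z points along the fingers, y is the line along which they close (so a half turn about z gives the same grasp; the last joint's range is limited). The gripper opens to 92 mm and grips with 3 to 60 N. Pads are 19 mm wide; open, the fingers measure 130 mm over their backs; the gripper's body (75 mm by 190 mm) begins 47 mm behind the grasp point.
Start: joints at [-1.378, 0.342, 1.524, -0, 1.275, -0.146], TCP at [174.51, -495.168, 226.741] pointing down, gripper open.
Joint ranges: [-2.53, 2.53], [-0.77, 2.02], [0.04, 2.7], [-1, 4.14], [0.28, 2.66], [-3.11, 3.11]. Speed limits (rad/s): [2.57, 2.57, 3.14, 3.14, 3.14, 3.14].

INTERFACE

Orientations are given as [roll, pitch, yaw] about the fixed x, y, z axes, in that order (R = Rz(yaw) Ry(pitch) Rx(roll)).
In Python, from plant import * gives the robot as it stands.
- The arm moves only by the tool arm_command, never from a script. Its arguments are lists of equal length, an entry for each row: "gripper": the finger opening in mm, from 0 to 91.8; "dp": the shift along the tool's x, y, z in units of 25 mm (1.0 is 25 mm), a list of three; "twist": the turn about the tool's z in units of 5 degrees (1.0 is 5 degrees). A call has exactly 5 rows; each row shifts and turns the commanded pose from where the row before left it, along the tool's axes as they then stand; what a row does not reach is not made up. A row lasts 1/8 s, in which the tool goes at most 62.5 mm and 10.7 degrees, less where a joint would pass 70% of its speed; a pose out of reach is approached as far as the arm can. A call is refused whole if a number of a shift passes 1 or a number of a turn 1, either way. A call with a gripper value outside its range is refused whole. The fingers move at their own pace and stop on an object; the grip force is fixed at half the most. Time passes only in rows, so rows that do not move let the fingers close, or fill a call up. It gives the time, the measured TCP pose, the force, the opening and the grip force at its end, in the units of the state.
- get_obs(): the state, without advancing time (a new reading comes with each control period).
- capture(name): name is "side" or "top" or "wrist"; returns the picture (480x640x3 uint8, red, green, blue); there is no depth.
- get_calibration(name): a dict with "mtx" (3x3 intrinsics, pixels), "position" and "attitude" of the camera in the world; the wrist camera has in their place "mount" (4x4, takes a point from camera to tool coordinates, whose origin is the TCP and whose axes are the flange's). Camera axes: x right, y down, z forward; pixel columns grow to the right and rows downward; lengths in mm; the calibration is good to about 2 mm. A picture is of the moment at which its call begins: read the wrist's pose just before it. get_calibration takes no time and is no camera call.
- close_job(): hands the job in; it is judged then, once.
The state is a dict: "time": time; "joint_positions": joint angles; "dq": joint speeds; "tau": joint torques, N m; "tool_pos": TCP position; "tcp_rot": TCP orientation; "contact_force": force on the tool from outside, world axes, zero at the start; "moment": the same for the moment, N m; "grip_width": finger opening in mm; "finger_force": force on a finger pad.
Only numpy, scipy, OpenCV 4.12 (cv2) and the standard library are available. Lean on these libraries where they do the work, as an engineer would, in place of code of your own. Each camera call takes 0.05 s, during which the arm holds its last target. There are 200 camera calls.

TASK

Get the aluminium plate ready for drilling: with your fingertips push it along the drilling board until it sits square and fully home against both the far fence and the left-hand stop, without ever lifting it off the board. Then, with the plate home, press the clamp's red lever fully down so that the rubber pad locks the plate in place, and move clear. Leave the tools, tins and other things around it where they are.

Things in the scene. Friction and masses are not known exactly. Their poses are not given: they have to be found in the camera images.
- plate: the work: a rectangular aluminium plate lying flat on the drilling board, with a blue dot and a white scribed cross near each corner. 100 mm along its own x, 150 mm along its own y, 15 mm thick, about 0.6 kg; sliding it takes about 2 to 6 N. Origin at the centre of its underside. It starts clear of the fence and of the stop, nearer the robot and further right, and turned by up to 0.3 rad
- board: the plywood drilling board, screwed to the bench: 280 mm along its x (away from the robot), 500 mm along its y (to the robot's left), 18 mm thick; origin at the centre of its underside. On it are an aluminium fence along y at the far side, an aluminium stop along x on the left, both 20 mm high and 4 mm thick, and beyond the stop a toggle clamp
- corner (a point): on the board's upper face (18 mm above the bench), where the planes of the fence and the stop meet; axes are the board's. The fence's face lies at x = 0 here and looks to -x, running from y = -340 mm to +20 mm; the stop's face lies at y = 0 and looks to -y, running from x = -90 mm to -15 mm. The plate belongs on the -x, -y side
- seat (a point): on the board's upper face, where the plate's origin lies when the plate is fully home: touching fence and stop, its axes parallel to the board's. Axes are the board's. It is 50 mm in -x and 75 mm in -y from the corner
- clamp_lever (a joint): angle of the clamp's red lever, rad: 0 = lever level, clamp locked (a hard stop); it grows as the lever rises; starts open at 0.75 to 0.95. About 0.4 N m of friction holds it wherever it is left. Swinging it down swings the clamp's steel bar over the stop (bar angle 1.5 x lever angle) until its rubber pad presses the plate, with about 3 N when locked; the stiff joint then keeps it locked. Pressing it home takes about 10 to 13 N at 60 mm from the pivot
- lever_pivot (a point): the lever's pivot, 66 mm above the bench; its axes turn with the lever: x = along the hinge axis (the board's x), y = along the lever towards its end (level and away from the stop, the board's +y, when closed). The lever is 118 mm long; its red grip is a round bar of 18 mm diameter from 46 to 118 mm along y, centred on this axis
- lever_grip (a point): on the upper side of the red grip, 85 mm from the pivot along the lever and 9 mm above its axis; turns with the lever. When closed it is 75 mm above the bench
- clamp_pad: black rubber pad of 16 mm diameter at the end of the clamp's bar; stands up out of the way when the clamp is open and bears on the plate when it is closed. Origin on the spindle's axis, 21 mm from the pad's face
- drill: bystander: black and red cordless drill standing on its battery, 115 x 74 mm foot, 225 mm tall, 1.4 kg, its head 185 mm long with the chuck pointing away from the board; origin at the centre of its underside
- tin_red: bystander: steel paint tin with a red band and lid, 73 mm diameter, 73 mm tall; origin at the centre of its underside
- tin_green: bystander: steel paint tin with a green band and lid, 73 mm diameter, 73 mm tall; origin at the centre of its underside
- brush_jar: bystander: glass jar holding three paintbrushes, 67 mm diameter, 190 mm tall with the brushes; origin at the centre of its underside
- pliers: bystander: red-handled pliers lying flat, 165 mm long along their x, 66 mm across, 14 mm thick; origin on the table under the pivot
- punch: bystander: brass and steel centre punch lying on the near left part of the drilling board, 115 mm long along its x, 11 mm thick; origin under its middle
- bit_block: bystander: wooden block with six upright drill bits, 36 x 100 mm, up to 85 mm tall, standing on the drilling board behind the fence; origin at the centre of its underside
Things that resemble listed ones, but are neither listed nor needed, are in the scene too. Of the things that look like the plate, the middle-sized one is meant.

How it is judged (in metres and radians):
On the way, in this order (a step that is already met when the one before it is completed fails the run):
1. the plate is fully home against fence and stop while the clamp is still open (x of plate in the frame of seat between -0.0025 and 0.0025 m and y of plate in the frame of seat between -0.0025 and 0.0025 m and angle between the x axis of plate and the x axis of board, either way round below 0.025 rad and value of joint clamp_lever above 0.4 rad), for 0.2 s.
2. the lever is pressed fully down and the pad bears on the plate (value of joint clamp_lever below 0.06 rad and contact force between clamp_pad and plate above 1 N), for 0.2 s.
At the end, for the whole second after the job is handed in: The plate lies at rest within 2.5 mm of fully home against both fence and stop and within 0.025 rad of square to them, the clamp's lever is down (within 0.06 rad of level) and its pad presses the plate with more than 1 N (all of step 2 and x of plate in the frame of seat between -0.0025 and 0.0025 m and y of plate in the frame of seat between -0.0025 and 0.0025 m and angle between the x axis of plate and the x axis of board, either way round below 0.025 rad and linear speed of plate below 0.01 m/s); the robot touches nothing.
It fails at once if the plate is lifted more than 8 mm off the board or tipped by more than 0.12 rad (height (world z) of plate above 0.026 m or angle between plate's own z axis and vertical above 0.12 rad).
It fails at once if a bystander is moved more than 20 mm (distance of any of drill, tin_red, tin_green, brush_jar, pliers, punch, bit_block from where it was at the start of the episode above 0.02 m).
It also fails if it takes over 58 s, if anything falls off the work surface, if the arm or the gripper's body presses on something with over 40 N, if the wrist force passes 120 N, or if a joint passes its speed limit or range.

## Working session

There is one attempt and no reset: what is moved stays moved. The work goes in short steps, Python scripts to look and compute and a tool call to move; the robot and the scene stay as the last step left them, time stands still between calls to the robot, and variables do not carry over. Pictures are saved under pics/ and viewed, at most 10 in all, crops included, and the job is handed in when it is done.

Besides the shell and the picture viewer there is one more tool, called as name(argument=value, ...) on one line, values as JSON. arm_command: Moves the arm, as the interface text tells. Its arguments: {"type":"object","properties":{"gripper":{"type":"array"},"dp":{"type":"array"},"twist":{"type":"array"}},"required":["gripper","dp","twist"]}

```bash
mkdir -p pics; ls; python3 - <<'E'
from plant import *
import cv2,numpy as np
o=get_obs();print(o)
for n in("top","side"):
    im=capture(n);cv2.imwrite(f"pics/{n}0.png",im[...,::-1]);print(n,get_calibration(n))
print(get_calibration("wrist"))
E
```

```text
pics
{'time': 0.0, 'joint_positions': array([-1.37796456e+00,  3.42725379e-01,  1.52499701e+00,  5.18619256e-06,
        1.27538584e+00, -1.46016218e-01]), 'dq': array([-0.00062853,  0.00012346,  0.00068359, -0.00194687, -0.00133914,
        0.00108323]), 'tau': array([-6.17696824e-04, -4.31245780e+01, -2.44221890e+01,  7.17393612e-02,
        5.59275330e-02, -1.56122169e-04]), 'tool_pos': array([ 174.44858766, -494.75169032,  226.05056257]), 'tcp_rot': array([-3.14009393e+00, -2.25418903e-04,  3.38846304e-01]), 'contact_force': array([-0.05416339, -0.71971899, -0.41651985]), 'moment': array([0.00397384, 0.03055625, 0.02298167]), 'finger_force': 0.0, 'grip_width': 92.03514667862586}
top {'mtx': array([[537.96525697,   0.        , 313.88125685],
       [  0.        , 537.96525697, 244.29907083],
       [  0.        ,   0.        ,   1.        ]]), 'position': array([ 185.91920981,  -11.42188284, 1508.83197674]), 'attitude': array([-2.93245947, -0.00322493, -1.53808533])}
side {'mtx': array([[578.76483153,   0.        , 329.17098013],
       [  0.        , 578.76483153, 245.1282322 ],
       [  0.        ,   0.        ,   1.        ]]), 'position': array([-59.25241204, 875.84310702, 923.50129049]), 'attitude': array([-2.25035962,  0.01060661, -2.5969299 ])}
{'mtx': array([[342.79386855,   0.        , 317.21953751],
       [  0.        , 342.79386855, 235.02298254],
       [  0.        ,   0.        ,   1.        ]]), 'mount': array([[ 1.29717088e-03, -9.59798077e-01, -2.80688382e-01,
         7.60048311e+01],
       [ 9.99999144e-01,  1.29290029e-03,  2.00387898e-04,
         2.14076341e-01],
       [ 1.70570172e-04, -2.80688402e-01,  9.59798933e-01,
        -1.57286909e+02],
       [ 0.00000000e+00,  0.00000000e+00,  0.00000000e+00,
         1.00000000e+00]])}
```

View pics/top0.png

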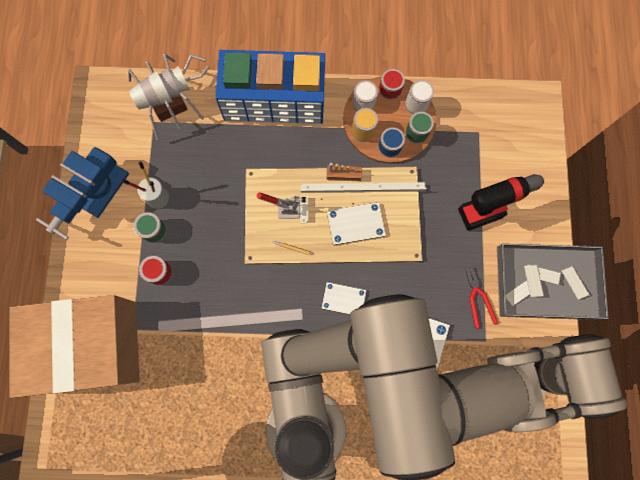

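View pics/side0.png

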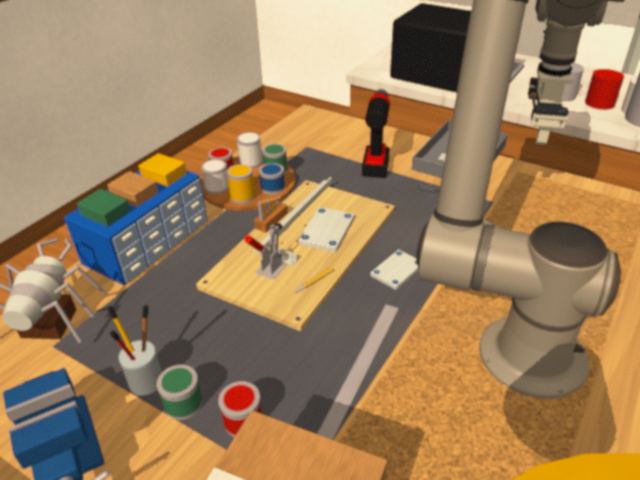

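The top picture shows three plate-like things: one on the board at (357,223), a small one at (345,298), and a large one half hidden at (438,335). The one on the board is middle-sized and lies on the drilling board, so it fits the description. The fence runs along row ~187, the clamp is at (290,207) and the punch at (293,247). I'll confirm in a crop and measure.

```bash
cat > h.py <<'E'
import cv2,numpy as np
from scipy.spatial.transform import Rotation as R
from plant import *
def cam(n,o=None):
    c=get_calibration(n)
    if n=="wrist":
        T=np.eye(4);T[:3,:3]=R.from_euler("xyz",o["tcp_rot"]).as_matrix();T[:3,3]=o["tool_pos"]
        T=T@c["mount"];return c["mtx"],T[:3,:3],T[:3,3]
    return c["mtx"],R.from_euler("xyz",c["attitude"]).as_matrix(),c["position"]
def ray(C,uv,z):
    K,A,p=C;uv=np.atleast_2d(uv).astype(float)
    d=np.c_[uv,np.ones(len(uv))]@np.linalg.inv(K).T@A.T
    return p+d*((z-p[2])/d[:,2])[:,None]
def proj(C,P):
    K,A,p=C;q=(np.atleast_2d(P)-p)@A@K.T;return q[:,:2]/q[:,2:]
E
python3 - <<'E'
from h import *
im=cv2.imread("pics/top0.png");C=cam("top")
hsv=cv2.cvtColor(im,cv2.COLOR_BGR2HSV)
m=((hsv[...,1]<45)&(hsv[...,2]>170)).astype(np.uint8)*255
m[:195]=0;m[262:]=0;m[:,:322]=0;m[:,400:]=0
m=cv2.morphologyEx(m,cv2.MORPH_CLOSE,np.ones((7,7)))
c=max(cv2.findContours(m,0,1)[0],key=cv2.contourArea)
r=cv2.minAreaRect(c);b=cv2.boxPoints(r);P=ray(C,b,33);print("plate px",b.tolist(),"\n",P,np.linalg.norm(P[1]-P[0]),np.linalg.norm(P[2]-P[1]))
d=P[1]-P[0];print("centre",P.mean(0),"angles",np.degrees(np.arctan2(d[1],d[0])))
# board: wood contour
w=((hsv[...,0]>12)&(hsv[...,0]<28)&(hsv[...,1]>50)&(hsv[...,2]>150)).astype(np.uint8)*255
w[:150]=0;w[275:]=0;w[:,:235]=0;w[:,:]*=1;w[:,432:]=0
w=cv2.morphologyEx(w,cv2.MORPH_CLOSE,np.ones((25,25)))
c=max(cv2.findContours(w,0,1)[0],key=cv2.contourArea)
r=cv2.minAreaRect(c);b=cv2.boxPoints(r);B=ray(C,b,18);print("board px",b.tolist(),"\n",B,np.linalg.norm(B[1]-B[0]),np.linalg.norm(B[2]-B[1]),B.mean(0))
red=((hsv[...,1]>150)&((hsv[...,0]<8)|(hsv[...,0]>172))&(hsv[...,2]>60));ys,xs=np.where(red[170:225,240:300]);print("red",xs.mean()+240,ys.mean()+170,xs.min()+240,xs.max()+240)
cv2.imwrite("pics/crop1.png",cv2.resize(im[150:350,220:480],None,fx=3,fy=3,interpolation=cv2.INTER_CUBIC))
E
```

```text
plate px [[326.810791015625, 210.86489868164062], [378.8648681640625, 202.189208984375], [384.4053955078125, 235.43243408203125], [332.351318359375, 244.10812377929688]] 
 [[ 597.45229987  -39.48554699   33.        ]
 [ 628.07488322 -187.21467634   33.        ]
 [ 531.27098066 -203.55429325   33.        ]
 [ 501.41132877  -57.69683265   33.        ]] 150.86960684682614 98.17320730427295
centre [ 564.55237313 -121.98783731   33.        ] angles -78.28908481329753
board px [[242.51422119140625, 165.42283630371094], [419.7337646484375, 162.69639587402344], [421.23828125, 260.4886474609375], [244.01873779296875, 263.215087890625]] 
 [[ 730.88982348  210.29437598   18.        ]
 [ 756.8932077  -307.77765084   18.        ]
 [ 465.82052123 -309.64477449   18.        ]
 [ 441.43655007  188.60489769   18.        ]] 518.7242051115176 291.07867486373345 [598.76002562 -54.63078791  18.        ]
red 266.8606557377049 197.58196721311475 257 277
```

View pics/crop1.png

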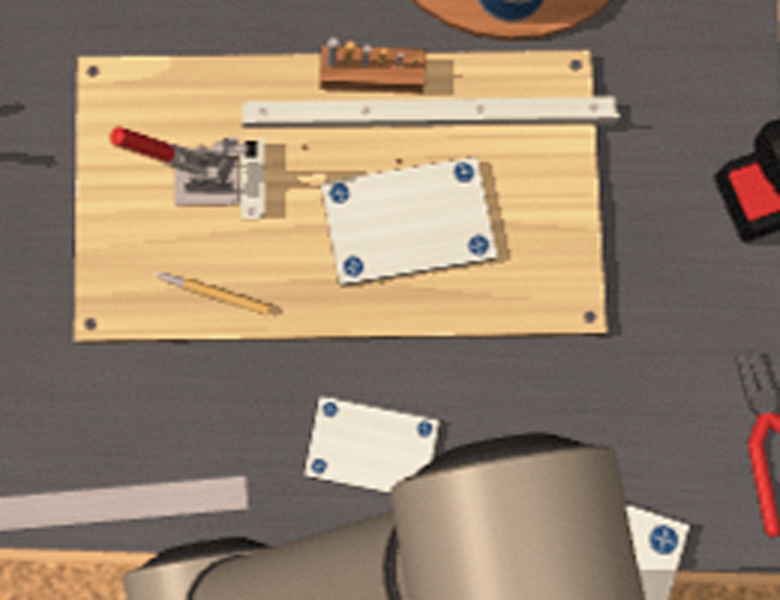

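The crop confirms it: the plate is at crop (410,222), with four blue dots and white crosses on the board. The smaller one is at (370,445) and the larger one at (660,545). The fence's near edge runs (243,126)→(618,119), the stop's right edge is at x≈264 with y 140–218, and the red grip runs (115,137)→(172,155).

```bash
python3 - <<'E'
from h import *
C=cam("top")
f=lambda l:np.array(l)/3.+[220,150]-0.33
B=ray(C,f([(78,57),(590,52),(606,333),(75,341)]),18);print("board",B[:,:2].round(1).tolist(),B.mean(0))
ang=lambda d:np.degrees(np.arctan2(d[1],d[0]))
print([ang(B[0]-B[1]),ang(B[3]-B[2]),ang(B[0]-B[3]),ang(B[1]-B[2])])
F=ray(C,f([(243,124),(618,117)]),38);print("fence top",F,ang(F[0]-F[1]))
S=ray(C,f([(266,141),(264,218)]),38);print("stop top",S,ang(S[0]-S[1]))
D=ray(C,f([(340,193),(465,171),(479,245),(353,266)]),33);print("dots",D[:,:2].round(1).tolist(),D.mean(0),ang(D[0]-D[1]),ang(D[3]-D[2]))
# lever from two views: side px of grip
im=cv2.imread("pics/side0.png");cv2.imwrite("pics/crop2.png",cv2.resize(im[170:330,190:360],None,fx=3.5,fy=3.5,interpolation=cv2.INTER_CUBIC))
E
```

```text
board [[721.2, 200.5], [743.2, -297.7], [465.3, -310.9], [441.2, 186.8]] [592.7379497  -55.33643444  18.        ]
[np.float64(92.53136462506761), np.float64(92.7831436251), np.float64(2.807617992407747), np.float64(2.703234898209817)]
fence top [[ 652.26669128   36.82787637   38.        ]
 [ 671.28583437 -320.14009806   38.        ]] 93.04981769944241
stop top [[636.16026448  14.36709477  38.        ]
 [560.7522798   13.61862744  38.        ]] 0.5686746700569622
dots [[588.8, -57.3], [614.4, -175.4], [542.6, -189.2], [518.5, -71.3]] [ 566.0825373  -123.29077432   33.        ] 102.22830014312565 101.58981304363896
```

View pics/crop2.png

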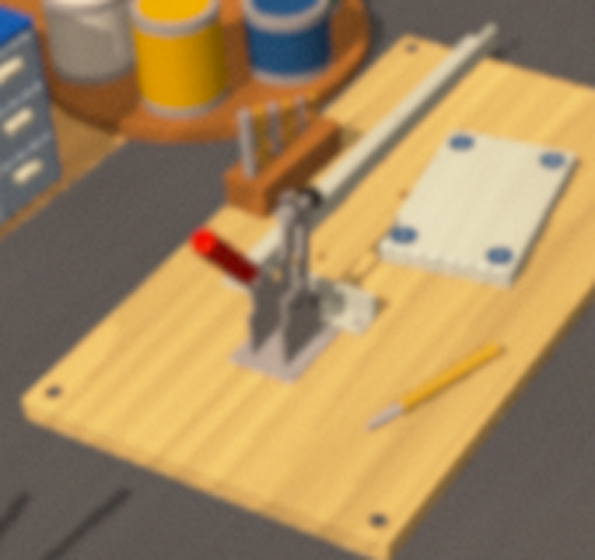

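Board yaw is about 0.047 and the corner is at about (653.5, 16.5). The plate is at about (566,-123), turned about 0.16 rad relative to the board. The open fingers will push its near edge +x. Setting out now.

arm_command(gripper=[91, 91, 91, 91, 91], dp=[[1, -0.9, 0], [1, -0.9, 0.4], [1, -0.9, 0.5], [1, -0.9, 0.5], [1, -0.9, 0.5]], twist=[0.67, 0.67, 0.67, 0.67, 0.67])

```text
time: 0.72
tool_pos: [271.8, -357.3, 178.7]
tcp_rot: [-3.141, 0.0, 0.044]
contact_force: [-0.9, 0.4, 0.2]
grip_width: 91.0
finger_force: 0.0
```

arm_command(gripper=[91, 91, 91, 91, 91], dp=[[0.9, -1, 0.2], [0.9, -1, 0.2], [0.9, -1, 0.2], [0.9, -1, 0.2], [0.9, -1, 0.2]], twist=[0, 0, 0, 0, 0])

```text
time: 1.35
tool_pos: [378.4, -227.3, 153.9]
tcp_rot: [-3.141, 0.0, 0.046]
contact_force: [0.6, -0.9, 0.7]
grip_width: 91.0
finger_force: 0.0
```

arm_command(gripper=[91, 91, 91, 91, 91], dp=[[1, -1, 0], [1, -1, 0], [1, -1, 0], [1, -0.8, 0], [0, 0, 0]], twist=[0, 0, 0, 0, 0])

```text
time: 1.98
tool_pos: [474.2, -127.5, 153.8]
tcp_rot: [-3.141, 0.0, 0.049]
contact_force: [-0.3, -0.7, -1.4]
grip_width: 91.0
finger_force: 0.0
```

```bash
python3 - <<'E'
from h import *
o=get_obs();im=capture("wrist");cv2.imwrite("pics/w1.png",im[...,::-1]);np.save("o1.npy",np.r_[o["tool_pos"],o["tcp_rot"]]);print(o["tool_pos"],o["tcp_rot"])
E
```

```text
[ 474.23589953 -127.4703101   153.82830001] [-3.14136125e+00  2.29500855e-04  4.93033015e-02]
```

View pics/w1.png

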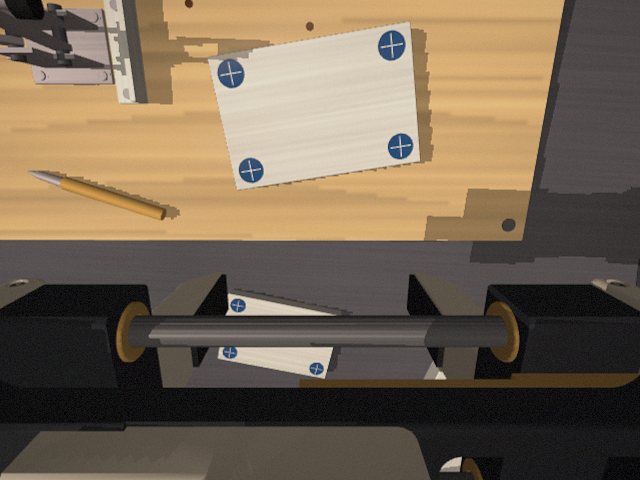

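The wrist view shows the plate corners at (209,60), (410,22), (419,161) and (237,189), the stop at x≈108–134, the board's near edge at row 240, and the punch at (30,172)–(165,215).

```bash
python3 - <<'E'
from h import *
s=np.load("o1.npy");C=cam("wrist",dict(tool_pos=s[:3],tcp_rot=s[3:]))
ang=lambda d:np.degrees(np.arctan2(d[1],d[0]))
P=ray(C,[(209,60),(410,22),(419,161),(237,189)],33);print("plate",P[:,:2].round(1).tolist(),P.mean(0),ang(P[0]-P[1]),ang(P[3]-P[2]))
S=ray(C,[(124,0),(136,103)],38);print("stop",S[:,:2],ang(S[0]-S[1]))
S=ray(C,[(132,0),(144,101)],18);print("stop foot",S[:,:2])
B=ray(C,[(0,240),(523,240),(566,0)],18);print("board",B[:,:2],ang(B[0]-B[1]),ang(B[2]-B[1]))
# lever grip end and bar by two views
T,Sd=cam("top"),cam("side")
def tri(a,b):
    L=[]
    for c,u in((T,a),(Sd,b)):
        K,A,p=c;L.append(K@A.T@np.c_[np.eye(3),-p])
    X=cv2.triangulatePoints(L[0],L[1],np.array(a,float).reshape(2,1),np.array(b,float).reshape(2,1));return (X[:3]/X[3]).ravel()
f=lambda u:(u[0]/3+219.7,u[1]/3+149.7);g=lambda u:(u[0]/3.5+189.7,u[1]/3.5+169.7)
print("tip",tri(f((118,136)),g((203,242))),"inner",tri(f((172,154)),g((253,275))),"pad",tri(f((251,148)),g((311,195))))
E
```

```text
plate [[598.9, -41.6], [630.8, -186.1], [534.3, -205.6], [504.6, -60.8]] [ 567.13414641 -123.53933961   33.        ] 102.47430040338322 101.5839723210372
stop [[632.7456596   14.17041773]
 [566.05377773  12.4037909 ]] 1.5173750273944138
stop foot [[639.08642436  18.35278918]
 [569.041182    15.85127513]]
board [[ 445.50768364  155.2324711 ]
 [ 469.25015423 -312.18053523]
 [ 655.32084127 -303.23324693]] 92.90786771468575 2.7529714701813757
tip [598.87903855 141.09488166 159.4680203 ] inner [600.17394708  97.35425127 102.40366775] pad [603.53346981  25.70295425 118.77305579]
```

arm_command(gripper=[91, 91, 91, 91, 91], dp=[[0, 0, 1], [0, 0, 1], [0, 0, 1], [0, 0, 1], [0, 0, 1]], twist=[0, 0, 0, 0, 0])

```text
time: 2.65
tool_pos: [472.5, -129.6, 28.5]
tcp_rot: [3.141, 0.0, 0.045]
contact_force: [-0.5, -0.3, 1.8]
grip_width: 90.8
finger_force: 0.0
```

arm_command(gripper=[91, 91, 91, 91, 91], dp=[[0, 0, 0.22], [0.3, 0, 0], [0.3, 0, 0], [0.2, 0, 0], [0.2, 0, 0]], twist=[0, 0, 0, 0, 0])

```text
time: 3.28
tool_pos: [498.5, -127.5, 24.0]
tcp_rot: [3.141, 0.0, 0.047]
contact_force: [-3.8, 0.6, 2.0]
grip_width: 90.8
finger_force: 2.4
```

arm_command(gripper=[91, 91, 91, 91, 91], dp=[[0.2, 0, 0], [0.25, 0, 0], [0.25, 0, 0], [0.25, 0, 0], [0.25, 0, 0]], twist=[0, 0, 0, 0, 0])

```text
time: 3.9
tool_pos: [526.7, -125.5, 23.4]
tcp_rot: [-3.14, 0.004, 0.047]
contact_force: [-5.1, 0.4, 2.4]
grip_width: 91.2
finger_force: 2.8
```

arm_command(gripper=[91, 91, 91, 91, 91], dp=[[0.15, 0, 0], [0.15, 0, 0], [0.1, 0, 0], [0.1, 0, 0], [0, 0, 0]], twist=[0, 0, 0, 0, 0])

```text
time: 4.53
tool_pos: [541.3, -125.7, 23.7]
tcp_rot: [3.141, -0.001, 0.046]
contact_force: [-1.6, -0.0, -1.5]
grip_width: 90.8
finger_force: 0.8
```

arm_command(gripper=[91, 91, 91, 91, 91], dp=[[0.08, 0, 0], [0.08, 0, 0], [0.06, 0, 0], [0.06, 0, 0], [0, 0, 0]], twist=[0, 0, 0, 0, 0])

```text
time: 5.15
tool_pos: [548.1, -125.3, 23.7]
tcp_rot: [3.141, -0.0, 0.046]
contact_force: [-3.3, 0.8, 0.1]
grip_width: 91.2
finger_force: 1.4
```

```bash
python3 - <<'E'
from h import *
o=get_obs();im=capture("wrist");cv2.imwrite("pics/w2.png",im[...,::-1]);np.save("o2.npy",np.r_[o["tool_pos"],o["tcp_rot"]]);print(o["tool_pos"],o["contact_force"])
E
```

```text
[ 548.07098852 -125.30759635   23.72016448] [-3.32553458  0.77209198  0.14308221]
```

View pics/w2.png

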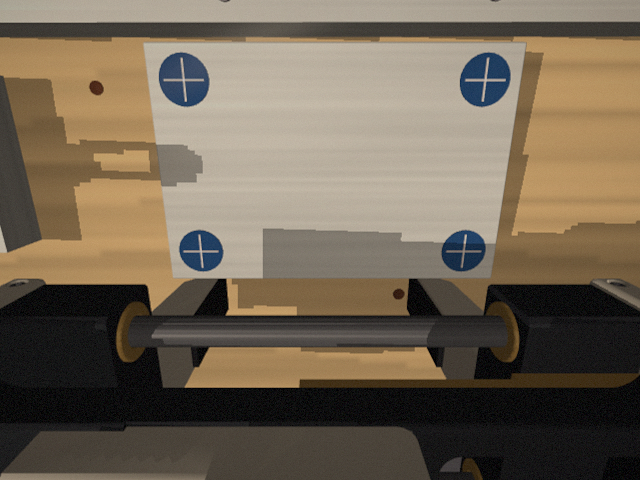

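The plate is square to the fence. Its far edge is at row 43 and the fence foot at about row 37, so a few mm remain. Its left edge is at about x=145–172 and the stop at 0–40.

arm_command(gripper=[91, 91, 91, 91, 91], dp=[[0.06, 0, 0], [0.05, 0, 0], [0.04, 0, 0], [0.03, 0, 0], [0, 0, 0]], twist=[0, 0, 0, 0, 0])

```text
time: 5.82
tool_pos: [552.4, -125.1, 23.7]
tcp_rot: [3.141, -0.0, 0.047]
contact_force: [-4.0, 0.0, 0.7]
grip_width: 90.8
finger_force: 2.1
```

arm_command(gripper=[91, 91, 91, 91, 91], dp=[[0.03, 0, 0], [0.03, 0, 0], [0.02, 0, 0], [0, 0, 0], [0, 0, 0]], twist=[0, 0, 0, 0, 0])

```text
time: 6.45
tool_pos: [553.1, -125.0, 23.7]
tcp_rot: [-3.141, 0.003, 0.047]
contact_force: [-9.6, -1.5, 3.8]
grip_width: 90.6
finger_force: 4.4
```

```bash
python3 - <<'E'
from h import *
s=np.load("o2.npy");C=cam("wrist",dict(tool_pos=s[:3],tcp_rot=s[3:]))
P=ray(C,[(145,43),(525,43),(491,278),(173,278)],33);print(P.round(1))
print(ray(C,[(0,78),(38,240)],18), ray(C,[(0,36),(640,36)],18))
E
```

```text
[[ 654.9  -53.8   33. ]
 [ 661.9 -200.5   33. ]
 [ 563.8 -206.    33. ]
 [ 556.7  -57.7   33. ]]
[[641.21910515  17.71668908  18.        ]
 [567.21351675  14.4875775   18.        ]] [[ 657.75351043   14.25979788   18.        ]
 [ 670.69333179 -256.56410761   18.        ]]
```

arm_command(gripper=[80, 60, 40, 10, 0], dp=[[-0.8, 0, 0], [0, 1, 0], [0, 1, 0], [0, 1, 0], [0, 1, 0]], twist=[0, 0, 0, 0, 0])

```text
time: 7.08
tool_pos: [540.4, -227.3, 24.2]
tcp_rot: [3.14, -0.003, 0.047]
contact_force: [0.5, -0.7, 0.7]
grip_width: 45.6
finger_force: 0.0
```

arm_command(gripper=[0, 0, 0, 0, 0], dp=[[0, 0.6, 0], [0, 0.6, 0], [1, 0, 0], [1, 0, 0], [1, 0, 0]], twist=[0, 0, 0, 0, 0])

```text
time: 7.7
tool_pos: [616.2, -252.4, 23.7]
tcp_rot: [-3.142, -0.0, 0.047]
contact_force: [0.1, -1.1, -1.0]
grip_width: 0.8
finger_force: 0.0
```

arm_command(gripper=[0, 0, 0, 0, 0], dp=[[0, -0.4, 0], [0, -0.4, 0], [0, -0.3, 0], [0, -0.2, 0], [0, -0.2, 0]], twist=[0, 0, 0, 0, 0])

```text
time: 8.32
tool_pos: [613.6, -215.4, 24.1]
tcp_rot: [3.14, -0.001, 0.047]
contact_force: [-0.7, -5.0, 0.6]
grip_width: 0.2
finger_force: 2.1
```

arm_command(gripper=[0, 0, 0, 0, 0], dp=[[0, -0.25, 0], [0, -0.3, 0], [0, -0.3, 0], [0, -0.3, 0], [0, -0.2, 0]], twist=[0, 0, 0, 0, 0])

```text
time: 8.95
tool_pos: [612.1, -182.4, 24.2]
tcp_rot: [3.139, -0.001, 0.046]
contact_force: [-0.6, -5.8, 0.1]
grip_width: 0.4
finger_force: 2.3
```

arm_command(gripper=[0, 0, 0, 0, 0], dp=[[0, -0.2, 0], [0, -0.2, 0], [0, -0.1, 0], [0, -0.1, 0], [0, -0.1, 0]], twist=[0, 0, 0, 0, 0])

```text
time: 9.57
tool_pos: [611.2, -165.2, 24.2]
tcp_rot: [3.139, -0.001, 0.046]
contact_force: [-0.7, -5.8, 1.6]
grip_width: 0.1
finger_force: 2.4
```

```bash
python3 - <<'E'
from h import *
o=get_obs();im=capture("wrist");cv2.imwrite("pics/w3.png",im[...,::-1]);np.save("o3.npy",np.r_[o["tool_pos"],o["tcp_rot"]]);print(o["tool_pos"],o["contact_force"])
im=capture("top");cv2.imwrite("pics/top3.png",cv2.resize(im[150:280,230:430,::-1],None,fx=4,fy=4,interpolation=cv2.INTER_CUBIC))
E
```

```text
[ 611.2425993  -165.15711519   24.17087469] [-0.74961813 -5.83417057  1.61932281]
```

View pics/w3.png

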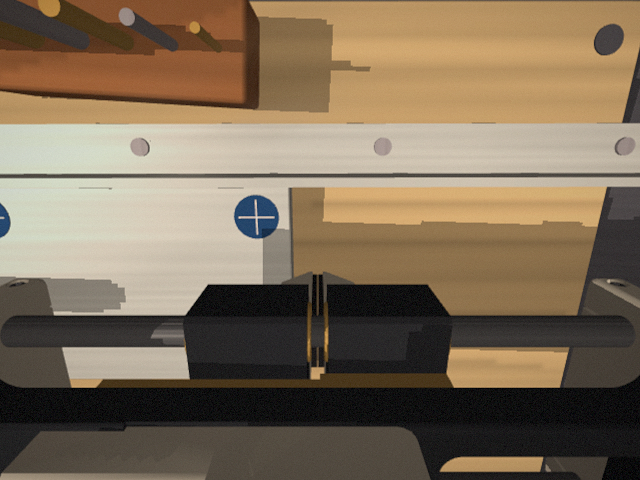

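The plate lies tight along the fence (edge at row ~187), with its right edge at column ~291. About 12 mm remain to the stop.

arm_command(gripper=[0, 0, 0, 0, 0], dp=[[0, -0.1, 0], [0, -0.1, 0], [0, -0.08, 0], [0, -0.06, 0], [0, 0, 0]], twist=[0, 0, 0, 0, 0])

```text
time: 10.3
tool_pos: [610.8, -156.5, 24.1]
tcp_rot: [3.14, -0.001, 0.046]
contact_force: [0.2, -5.1, 0.9]
grip_width: 0.2
finger_force: 2.2
```

arm_command(gripper=[0, 0, 0, 0, 0], dp=[[0, -0.04, 0], [0, -0.04, 0], [0, -0.03, 0], [0, 0, 0], [0, 0, 0]], twist=[0, 0, 0, 0, 0])

```text
time: 10.92
tool_pos: [610.7, -153.9, 24.2]
tcp_rot: [3.139, -0.001, 0.046]
contact_force: [-1.4, -6.0, 1.6]
grip_width: 0.4
finger_force: 2.4
```

arm_command(gripper=[0, 0, 0, 0, 0], dp=[[0, -0.04, 0], [0, -0.04, 0], [0, -0.03, 0], [0, 0, 0], [0, 0, 0]], twist=[0, 0, 0, 0, 0])

```text
time: 11.55
tool_pos: [610.6, -151.1, 24.2]
tcp_rot: [3.139, -0.001, 0.046]
contact_force: [-2.1, -6.3, 2.1]
grip_width: 0.4
finger_force: 2.4
```

arm_command(gripper=[0, 0, 0, 0, 0], dp=[[0, -0.03, 0], [0, -0.03, 0], [0, -0.02, 0], [0, 0, 0], [0, 0, 0]], twist=[0, 0, 0, 0, 0])

```text
time: 12.18
tool_pos: [610.5, -149.2, 24.2]
tcp_rot: [3.139, -0.001, 0.046]
contact_force: [-0.9, -6.0, 1.5]
grip_width: 0.4
finger_force: 2.4
```

arm_command(gripper=[0, 0, 0, 0, 0], dp=[[0, -0.04, 0], [0, -0.03, 0], [0, -0.03, 0], [0, 0, 0], [0, 0, 0]], twist=[0, 0, 0, 0, 0])

```text
time: 12.8
tool_pos: [610.4, -147.0, 24.2]
tcp_rot: [3.139, -0.001, 0.046]
contact_force: [-0.9, -6.2, 1.2]
grip_width: 0.2
finger_force: 2.7
```

```bash
python3 - <<'E'
from h import *
o=get_obs();print(o["tool_pos"],o["contact_force"])
im=capture("top");cv2.imwrite("pics/top4.png",im[...,::-1]);a=cv2.resize(im[160:260,240:400,::-1],None,fx=5,fy=5,interpolation=cv2.INTER_CUBIC);cv2.imwrite("pics/top4c.png",a)
E
```

```text
[ 610.38262636 -146.96982946   24.19850749] [-0.93704819 -6.23907171  1.20871124]
```

View pics/top4c.png

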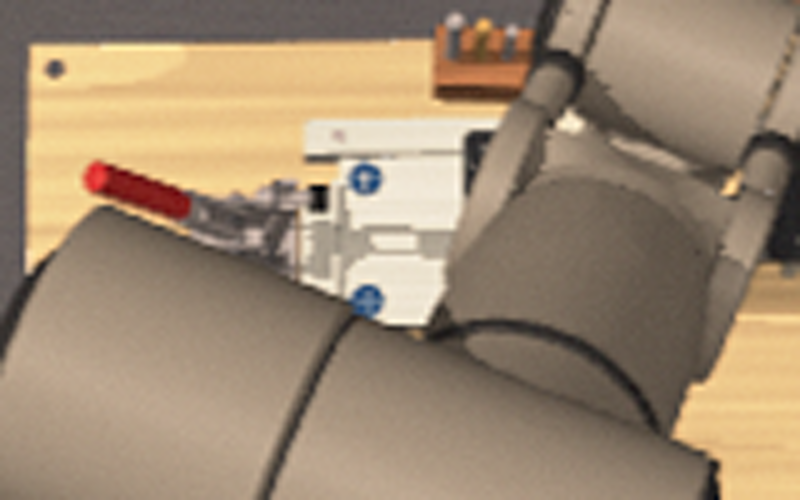

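The left dots are at crop (366,179) and (367,301) and the stop's edge is at x≈342. That is about 13 mm against a 14.5 mm dot inset, so it is nearly touching. I'll push on gently until the force rises.

arm_command(gripper=[0, 0, 0, 0, 0], dp=[[0, -0.03, 0], [0, -0.03, 0], [0, -0.02, 0], [0, 0, 0], [0, 0, 0]], twist=[0, 0, 0, 0, 0])

```text
time: 13.48
tool_pos: [610.5, -146.5, 24.5]
tcp_rot: [3.137, -0.001, 0.046]
contact_force: [-1.3, -11.8, 1.4]
grip_width: 0.4
finger_force: 4.6
```

arm_command(gripper=[0, 0, 0, 0, 0], dp=[[0, -0.03, 0], [0, -0.03, 0], [0, -0.02, 0], [0, 0, 0], [0, 0, 0]], twist=[0, 0, 0, 0, 0])

```text
time: 14.1
tool_pos: [610.7, -145.9, 24.8]
tcp_rot: [3.135, -0.002, 0.046]
contact_force: [-1.5, -16.7, 2.4]
grip_width: 0.3
finger_force: 6.5
```

The stop contact is confirmed: the force rose to 17 N. Now I'll back away, go round, and re-square against the fence.

arm_command(gripper=[0, 0, 0, 0, 0], dp=[[0, 0.6, 0], [-1, 0.2, 0], [-1, 0, 0], [-1, 0, 0], [-1, 0, 0]], twist=[0, 0, 0, 0, 0])

```text
time: 14.72
tool_pos: [510.3, -165.7, 23.7]
tcp_rot: [-3.141, -0.0, 0.046]
contact_force: [-1.0, -0.5, 0.3]
grip_width: 0.6
finger_force: 0.0
```

arm_command(gripper=[20, 60, 60, 60, 60], dp=[[0, -0.9, 0], [0, -0.9, 0], [0, -0.9, 0], [0, -0.5, 0], [0.2, 0, 0]], twist=[0, 0, 0, 0, 0])

```text
time: 15.35
tool_pos: [512.4, -85.1, 23.7]
tcp_rot: [-3.141, 0.0, 0.048]
contact_force: [-0.1, -1.1, -0.0]
grip_width: 46.0
finger_force: 0.0
```

arm_command(gripper=[60, 60, 60, 60, 60], dp=[[0.4, 0, 0], [0.4, 0, 0], [0.3, 0, 0], [0.2, 0, 0], [0.1, 0, 0]], twist=[0, 0, 0, 0, 0])

```text
time: 15.98
tool_pos: [547.6, -84.1, 23.6]
tcp_rot: [3.142, 0.0, 0.047]
contact_force: [0.1, -0.3, -0.6]
grip_width: 59.8
finger_force: 0.0
```

arm_command(gripper=[60, 60, 60, 60, 60], dp=[[0.05, 0, 0], [0.04, 0, 0], [0.04, 0, 0], [0.03, 0, 0], [0, 0, 0]], twist=[0, 0, 0, 0, 0])

```text
time: 16.6
tool_pos: [551.2, -83.8, 23.7]
tcp_rot: [3.142, 0.001, 0.047]
contact_force: [-2.3, -0.5, 0.9]
grip_width: 59.9
finger_force: 0.7
```

arm_command(gripper=[60, 60, 60, 60, 60], dp=[[0.03, 0, 0], [0.03, 0, 0], [0.02, 0, 0], [0, 0, 0], [0, 0, 0]], twist=[0, 0, 0, 0, 0])

```text
time: 17.23
tool_pos: [551.2, -83.8, 23.6]
tcp_rot: [-3.141, 0.005, 0.047]
contact_force: [-8.6, -1.9, 7.3]
grip_width: 59.9
finger_force: 4.5
```

The plate is home. Backing off, rising, closing the fingers and heading towards the lever.

arm_command(gripper=[60, 40, 0, 0, 0], dp=[[-0.8, 0, 0], [0, 0, -1], [0, 0, -1], [0, 0, -1], [0, 0, -1]], twist=[0, 0, 0, 0, 0])

```text
time: 17.85
tool_pos: [533.8, -84.6, 124.6]
tcp_rot: [3.141, -0.001, 0.046]
contact_force: [-0.8, 0.1, -0.8]
grip_width: 24.8
finger_force: 0.0
```

arm_command(gripper=[0, 0, 0, 0, 0], dp=[[0, 0, -1], [0, 0, -1], [0, -0.4, -1], [0, -1, -0.2], [0, -1, 0]], twist=[0, 0, 0, 0, 0])

```text
time: 18.48
tool_pos: [531.2, -24.2, 204.6]
tcp_rot: [3.141, -0.002, 0.046]
contact_force: [0.3, 0.0, -0.1]
grip_width: 0.3
finger_force: 0.0
```

arm_command(gripper=[0, 0, 0, 0, 0], dp=[[0, -1, 0], [0, -1, 0], [0, -1, 0], [0, -1, 0], [0, -1, 0]], twist=[0, 0, 0, 0, 0])

```text
time: 19.1
tool_pos: [525.0, 101.1, 203.8]
tcp_rot: [-3.141, -0.001, 0.046]
contact_force: [0.1, 0.3, 0.3]
grip_width: 0.5
finger_force: 0.0
```

```bash
python3 - <<'E'
from h import *
o=get_obs();im=capture("wrist");cv2.imwrite("pics/w5.png",im[...,::-1]);np.save("o5.npy",np.r_[o["tool_pos"],o["tcp_rot"]]);print(o["tool_pos"],o["tcp_rot"])
hs=cv2.cvtColor(im,cv2.COLOR_RGB2HSV);m=((hs[...,1]>150)&((hs[...,0]<8)|(hs[...,0]>172))&(hs[...,2]>60)).astype(np.uint8)
n,l,s,c=cv2.connectedComponentsWithStats(m);print([(s[i].tolist(),c[i].round(1).tolist()) for i in range(1,n) if s[i][4]>200])
E
```

```text
[525.04518831 101.10207254 203.7736401 ] [-3.14136260e+00 -8.94833077e-04  4.63215226e-02]
[([241, 115, 90, 32, 2151], [284.1, 131.8]), ([0, 267, 55, 43, 516], [23.4, 277.9])]
```

View pics/w5.png

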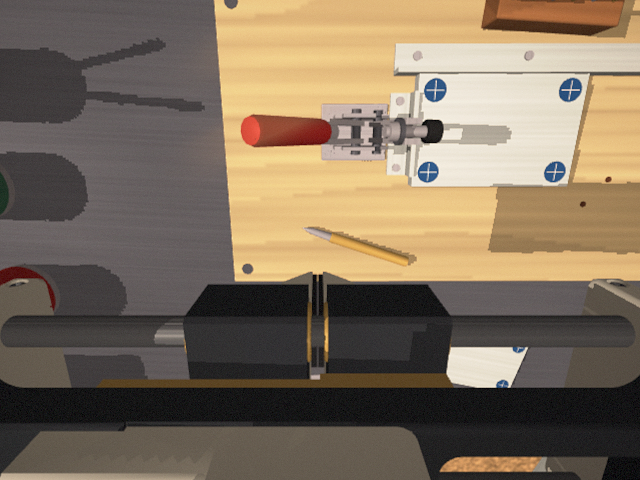

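The plate is home against the fence (row ~74) and the stop (col ~412). The red grip runs from its end (251,130) to (331,131).

```bash
python3 - <<'E'
from h import *
s=np.load("o5.npy");C=cam("wrist",dict(tool_pos=s[:3],tcp_rot=s[3:]))
print(ray(C,[(251,130)],159),ray(C,[(331,131)],102))
P=ray(C,[(435,90),(570,90),(555,172),(428,172)],33);print(P.round(1),P.mean(0))
E
```

```text
[[601.86029285 141.93674717 159.        ]] [[604.19481558  94.71335443 102.        ]]
[[ 644.2    2.    33. ]
 [ 649.9 -117.6   33. ]
 [ 578.1 -121.7   33. ]
 [ 572.4   -1.7   33. ]] [611.1585259  -59.77328906  33.        ]
```

arm_command(gripper=[0, 0, 0, 0, 0], dp=[[0.8, -0.3, 0], [0.8, -0.3, 0], [0.8, -0.3, 0.2], [0.7, -0.3, 0.5], [0, 0, 0.5]], twist=[0, 0, 0, 0, 0])

```text
time: 19.77
tool_pos: [601.6, 133.8, 172.8]
tcp_rot: [-3.142, -0.001, 0.047]
contact_force: [-0.0, -1.0, -0.3]
grip_width: 0.4
finger_force: 0.0
```

arm_command(gripper=[0, 0, 0, 0, 0], dp=[[0, 0, 0.3], [0, 0, 0.3], [0, 0, 0.3], [0, 0, 0.3], [0, 0, 0.3]], twist=[0, 0, 0, 0, 0])

```text
time: 20.4
tool_pos: [601.0, 133.6, 136.0]
tcp_rot: [3.141, -0.001, 0.046]
contact_force: [-0.7, -0.1, 4.4]
grip_width: 0.4
finger_force: 1.8
```

arm_command(gripper=[0, 0, 0, 0, 0], dp=[[0, 0, 0.3], [0, 0, 0.3], [0, 0, 0.3], [0, 0, 0.3], [0, 0, 0.3]], twist=[0, 0, 0, 0, 0])

```text
time: 21.02
tool_pos: [601.0, 134.2, 98.4]
tcp_rot: [-3.141, -0.0, 0.046]
contact_force: [0.5, 2.4, 5.9]
grip_width: 0.6
finger_force: 2.3
```

arm_command(gripper=[0, 0, 0, 0, 0], dp=[[0, 0, 0.2], [0, 0, 0.2], [0, 0, 0.15], [0, 0, 0.1], [0, 0, 0.05]], twist=[0, 0, 0, 0, 0])

```text
time: 21.65
tool_pos: [600.8, 134.5, 80.9]
tcp_rot: [-3.141, -0.0, 0.047]
contact_force: [0.5, 2.5, 5.9]
grip_width: 0.4
finger_force: 2.3
```

arm_command(gripper=[0, 0, 0, 0, 0], dp=[[0, 0, 0.06], [0, 0, 0.06], [0, 0, 0.06], [0, 0, 0.04], [0, 0, 0]], twist=[0, 0, 0, 0, 0])

```text
time: 22.28
tool_pos: [600.8, 134.6, 75.8]
tcp_rot: [-3.14, -0.0, 0.047]
contact_force: [-0.9, 4.2, 6.5]
grip_width: 0.6
finger_force: 2.8
```

arm_command(gripper=[0, 0, 0, 0, 0], dp=[[0, 0, 0.03], [0, 0, 0.03], [0, 0, 0], [0, 0, 0], [0, 0, 0]], twist=[0, 0, 0, 0, 0])

```text
time: 22.9
tool_pos: [600.9, 134.7, 74.9]
tcp_rot: [-3.14, -0.001, 0.047]
contact_force: [-2.0, 4.2, 9.5]
grip_width: 0.3
finger_force: 4.8
```

arm_command(gripper=[0, 0, 0, 0, 0], dp=[[0, 0, 0.03], [0, 0, 0.03], [0, 0, 0.02], [0, 0, 0], [0, 0, 0]], twist=[0, 0, 0, 0, 0])

```text
time: 23.52
tool_pos: [601.1, 134.8, 74.5]
tcp_rot: [-3.14, -0.002, 0.047]
contact_force: [-5.4, 4.1, 20.2]
grip_width: 0.5
finger_force: 9.9
```

arm_command(gripper=[0, 0, 0, 0, 0], dp=[[0, 0, 0.03], [0, 0, 0.02], [0, 0, 0], [0, 0, 0], [0, 0, 0]], twist=[0, 0, 0, 0, 0])

```text
time: 24.15
tool_pos: [601.1, 134.8, 74.3]
tcp_rot: [-3.14, -0.003, 0.047]
contact_force: [-8.5, 4.5, 25.9]
grip_width: 0.6
finger_force: 13.1
```

Hard stop reached. Moving clear and checking.

arm_command(gripper=[0, 0, 0, 0, 0], dp=[[0, 0, -0.5], [0, 0, -1], [0, 0, -1], [-1, 0, -1], [-1, 0, -1]], twist=[0, 0, 0, 0, 0])

```text
time: 24.78
tool_pos: [549.8, 130.9, 183.0]
tcp_rot: [3.141, 0.002, 0.046]
contact_force: [0.3, -0.1, 0.7]
grip_width: 0.7
finger_force: 0.0
```

arm_command(gripper=[0, 0, 0, 0, 0], dp=[[-1, 0.6, 0], [0, 0.6, 0], [0, 0, 0], [0, 0, 0], [0, 0, 0]], twist=[0, 0, 0, 0, 0])

```text
time: 25.4
tool_pos: [527.7, 100.5, 183.0]
tcp_rot: [-3.142, 0.001, 0.047]
contact_force: [-0.9, 1.4, 1.3]
grip_width: 0.3
finger_force: 0.0
```

```bash
python3 - <<'E'
from h import *
o=get_obs();im=capture("wrist");cv2.imwrite("pics/w6.png",im[...,::-1]);np.save("o6.npy",np.r_[o["tool_pos"],o["tcp_rot"]]);print(o["tool_pos"],o["contact_force"])
E
```

```text
[527.67871746 100.51207872 182.95825398] [-0.92884211  1.386083    1.30661523]
```

View pics/w6.png

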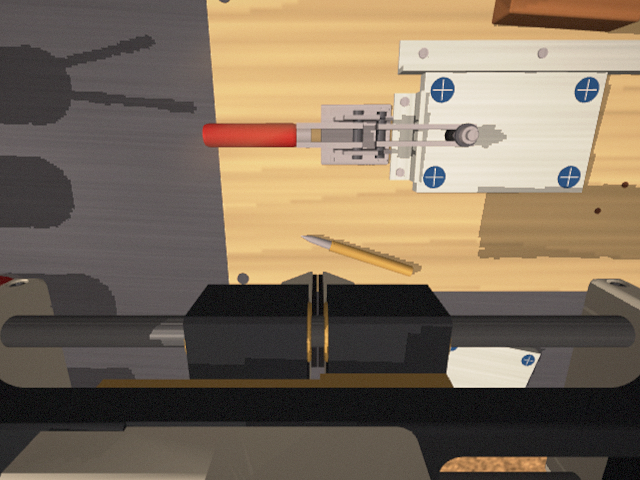

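The lever lies level (203–297, row 135) and the pad bears on the plate at (463,135). The plate is tight against the fence and the stop, and the arm is clear. Handing in.

```bash
python3 -c "
from plant import *
print(close_job())"
```

```text
the job is handed in; nothing more can be done
None
```

The plate is home against the fence and the stop, the lever is pressed to its hard stop with the pad on the plate, and the arm is clear; the job was handed in at about 25 s, and no verdict was shown.

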